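# Pump yellow paint into the palette's empty well from a twist-lock bottle

## Robot

A 6-joint arm with a two-finger parallel gripper is mounted at the origin on the work surface. World frame = base frame: x ahead of the robot, y to its left, z up, the work surface at z = 0. Lengths are in mm, angles in degrees, forces in N, time in s.
With the tool pointing down it reaches from about 300 to 850 mm from the base axis. Payload 4.2 kg.
Tool frame: the origin (TCP) lies at the centre of the arm's flange, where the gripper is bolted on; the fingertips stand 191 mm ahead of it and the grasp point (between the pads) lies 172 mm ahead of it; z points along the fingers, y is the direction in which the jaws open and shut (so a half turn about z gives the same grasp; the last joint's range is limited). The gripper opens to 91 mm and grips with 3 to 60 N. Pads are 32 mm wide; open, the fingers measure 118 mm over their backs; the gripper's body (76 mm by 178 mm) begins 60 mm behind the grasp point.
Start: joints at [-72.25, 18.312, 89.639, -0, 72.044, -1.146], TCP at [186.214, -544.01, 404.776] pointing down, gripper open.
Joint ranges: [-177.97, 177.97], [-48.28, 115.42], [12.27, 149.76], [-77.06, 257.06], [2.81, 150.46], [-146.56, 146.56]. Speed limits (degrees/s): [147.25, 147.25, 180, 180, 180, 180].

## Interface

Orientations are given as [roll, pitch, yaw] about the fixed x, y, z axes, in that order (R = Rz(yaw) Ry(pitch) Rx(roll)).
In Python, from workcell import status, vision, ticket gives the robot as it stands.
- The arm moves only by the shell command python3 -m jog 'ROWS' [FORCE]. ROWS is JSON, a list of rows, each a list of 7 numbers: the finger opening in m, from 0 to 0.0912, then the shift along the tool's x, y, z in m, then the turn, a rotation vector about the tool's x, y, z in rad. A call has 1 to 12 rows; each row shifts and turns the commanded pose from where the row before left it, along the tool's axes as they then stand; what a row does not reach is not made up. A row lasts 1/8 s, in which the tool goes at most 62.5 mm and 10.7 degrees, less where a joint would pass 70% of its speed; a pose out of reach is approached as far as the arm can. A call with a gripper value outside its range is refused whole. The fingers move at their own pace and stop on an object; FORCE is the grip in N (left out, the last holds). Time passes only in rows, so rows that do not move let the fingers close. It gives the time, the measured TCP pose, the force and the opening at its end, in the units of the state.
- status.state(): the state, without advancing time (a new reading comes with each control period).
- vision.grab_frame(name): name is "side" or "top" or "wrist"; returns a dict with "color" (480x640x3 uint8, blue, green, red), "depth" (480x640 float32, mm along the optical axis (not along the pixel's ray), 0 where there is no reading), "fov_y" (degrees; the focal length in pixels is half the picture's height over the tangent of half this angle, whatever the lens; pixels are square), "cx", "cy" (the principal point, pixels), "k1" (the pictures are not rectified: a ray, as slopes to the right and down, at radius r is drawn at 1 + k1 r^2 times it, then the intrinsics apply), "pose" (4x4, takes a point from camera to world coordinates). Camera axes: x right, y down, z forward; pixel columns grow to the right and rows downward; lengths in mm; the calibration is good to about 2 mm. A picture is of the moment at which its call begins.
- ticket.job_done(): hands the job in, once; it reports no verdict.
Trained networks look in the newest picture that a camera, given by its name, has taken for a name from the list of things; names that differ only in an ending like _2 or _b are one class to them, and where a whole thing is asked for, a point or a joint stands for the part that bears it (a point fixed in the world has none). Each returns a list of dicts, best first, with "p" (0 to 1); they miss things now and then, are a little off and sometimes report something else, mostly with a low value. They report only what shows in the picture. A call takes as long as a camera call. They do not tell look-alikes from the thing itself.
- vision.find_in(camera, label): "location" ([x, y, z] in mm, in world coordinates, good to about 4 mm: the middle of the surface that is visible of it).
- vision.silhouettes(camera, label): "pixels" (480x640 bool, what is visible of it).
The state is a dict: "time_s": time; "qpos": joint angles; "qvel": joint speeds; "effort": joint torques, N m; "ee_pos": TCP position; "ee_rot": TCP orientation; "force": force on the tool from outside, world axes, zero at the start; "torque": the same for the moment, N m; "gripper_width": finger opening in mm.
Only numpy, scipy, OpenCV 4.12 (cv2) and the standard library are available. Lean on these libraries where they do the work, as an engineer would, in place of code of your own. Each camera call takes 0.05 s, during which the arm holds its last target.

## Task

Refill the palette's empty well with yellow: twist the head of the yellow pump anticlockwise until you feel it come free of its lock and give under light pressure, set the palette flat on the table with the empty well under the mouth of the spout, then press the head right down and let it come fully back up. Until the empty well is under the mouth never push the head down more than a third of its stroke, or paint lands on the table. Leave the palette there under the spout, do not pump the blue bottle, and leave the other things where they are.

Things in the scene. Friction and masses are not known exactly. Their poses are not given: they have to be found in the camera images.
- caddy: Fixed plywood bottle caddy, 482 mm long (local y), its front facing local -x towards the robot. Origin: under its middle, on the table. Its base, 12 mm thick, reaches 48 mm in front of the bottles' axes; a steel bar runs along the front 71 to 79 mm above the table. Three fixed bottles stand in it 150 mm apart, in any order: yellow pump, blue pump, red with a plain cap (205 mm tall).
- yellow_bottle: Fixed bottle of yellow paint, 80 mm across, the pump's upright axis through its middle. Origin: centre of its underside, 12 mm above the table; axes as the caddy's. On its neck sits a white ribbed screw collar, 48 mm across, top 190 mm above the origin, with one slot in its rim, about 10 mm wide, for the small red lug under the pump's head.
- yellow_top (a point): Centre of the flat top of the yellow pump's head, on the pump's axis, 256 mm above the table when up. Local z is up, local x level along the spout. The head is a block 26 mm wide, 22 mm tall, from 22 mm behind the axis to 30 mm in front; a spout 15 mm wide, 13 mm tall goes on to 100 mm. Below the block is a round sleeve 26 mm across and 30 mm long, a red lug at its foot under the spout.
- yellow_mouth (a point): Mouth of the yellow pump's spout, opening downwards, 94 mm out from the pump's axis and 26 mm below the head's top (about 230 mm above the table when up). It swings with the head and goes down with it.
- yellow_head (a joint): Swivel of the yellow head, rad: 0 parked, grows anticlockwise seen from above, stop at 1.75; at 1.15 the spout points straight out of the caddy's front. Starts locked at 0 to 0.2, stays where left (0.06 N m). It is free only in a window 0.2 wide, its middle anywhere from 0.85 to 1.45, to be found by feel; elsewhere it gives 2 mm, then the lug meets the collar's rim.
- yellow_pump (a joint): Stroke of the yellow pump, m: 0 is up, 0.025 is fully down. A spring brings it up: 6 N at the top, 14 N at the bottom.
- blue_pump (a joint): Stroke of the blue pump (same make, blue head), m: 0 is up. Not to be worked.
- palette_mid (a point): Centre, half-way up, of the loose white palette to be filled: a strip 184 mm long (local x), 56 mm wide (local y), 20 mm tall, about 140 g, with three round wells 46 mm across and 14 mm deep at x = -58, 0 and 58 mm. The well at +58 mm is empty; the others hold grey and ochre paint. Grip it across its width. It starts on a pale grey board 3 mm thick.
- palette_well (a point): Centre of the floor of the empty well, 6 mm above the palette's underside, 58 mm from the palette's centre along its local x and 34 mm from its end.
- full_palette_mid (a point): Bystander: centre of a like palette with red, green and white paint, 184 x 56 x 20 mm. Leave it.
- green_pot_mid (a point): Bystander: centre of a clay pinch pot, green inside, 72 mm across, 50 mm tall, on the pale grey board. Leave it.
- gold_pot_mid (a point): Bystander: centre of a clay pinch pot, gold inside, 66 mm across, 56 mm tall, on the table beyond the left end of the caddy. Leave it.
- brush_grip (a point): Bystander: handle of a slim red paint brush, 190 mm long, 10 mm thick, lying on the pale board. Leave it.
- water_pot_mid (a point): Bystander: centre of a blue water pot, 74 mm across, 85 mm tall, at the right of the caddy. Leave it.
Not all that is in view belongs to the job. Leave any purple look-alike of the part that bears palette_mid alone.

How it is judged (in metres and radians):
On the way, in this order (a step that is already met when the one before it is completed fails the run):
1. the yellow pump is pressed right down (at least 22 of its 25 mm) with the mouth of its spout over the palette's empty well (within 18 mm of its centre, seen from above), the palette flat on the table (value of joint yellow_pump above 0.022 m and horizontal distance between palette_well and yellow_mouth below 0.018 m and angle between palette_mid's own z axis and vertical below 0.08 rad and height (world z) of palette_mid below 0.02 m), for 0.1 s.
2. the pump has come back up (value of joint yellow_pump below 0.003 m), for 0.1 s.
At the end, for the whole second after the job is handed in: The yellow pump is fully up (within 3 mm), and the palette stands flat (within 5 degrees) on the table, let go, with the centre of its empty well within 20 mm of under the mouth of the spout (value of joint yellow_pump below 0.003 m and horizontal distance between palette_well and yellow_mouth below 0.02 m and angle between palette_mid's own z axis and vertical below 0.08 rad and height (world z) of palette_mid below 0.02 m and linear speed of palette below 0.02 m/s); the robot touches nothing.
It fails at once if the yellow pump is pushed more than 12 mm down while the centre of the empty well is more than 20 mm from under the mouth (value of joint yellow_pump above 0.012 m and horizontal distance between palette_well and yellow_mouth above 0.02 m).
It fails at once if the blue pump is pushed more than 8 mm down (value of joint blue_pump above 0.008 m).
It fails at once if a bystander (pots, brush, water pot, other palette) is moved more than 30 mm (distance of any of full_palette_mid, green_pot_mid, gold_pot_mid, brush_grip, water_pot_mid from where it was at the start of the episode above 0.03 m).
It also fails if it takes over 72 s, if anything falls off the work surface, if the arm or the gripper's body presses on something with over 40 N, if the wrist force passes 120 N, or if a joint passes its speed limit or range.

## Working session

There is one attempt and no reset: what is moved stays moved. The work goes in short steps, Python scripts to look and compute and a shell command to move; the robot and the scene stay as the last step left them, time stands still between calls to the robot, and variables do not carry over. Pictures are saved under pics/ and viewed, and the job is handed in when it is done.

```bash
ls; mkdir -p pics; cat > h.py <<'E'
import numpy as np, cv2
from workcell import status, vision, ticket
def grab(n):
    f=vision.grab_frame(n); return f
def world(f,u,v,d=None):
    F=240/np.tan(np.radians(f["fov_y"])/2)
    K=np.array([[F,0,f["cx"]],[0,F,f["cy"]],[0,0,1.]])
    x=(u-f["cx"])/F;y=(v-f["cy"])/F
    xd,yd=x,y
    for _ in range(20):
        r2=x*x+y*y; x=xd/(1+f["k1"]*r2); y=yd/(1+f["k1"]*r2)
    if d is None: d=f["depth"][int(round(v)),int(round(u))]
    P=np.array(f["pose"])
    return (P@np.array([x*d,y*d,d,1]))[:3]
def onplane(f,u,v,z):
    a=world(f,u,v,100.);b=world(f,u,v,1000.)
    t=(z-a[2])/(b[2]-a[2]); return a+t*(b-a)
def proj(f,p):
    F=240/np.tan(np.radians(f["fov_y"])/2)
    c=np.linalg.inv(np.array(f["pose"]))@np.append(p,1)
    x,y=c[0]/c[2],c[1]/c[2];k=1+f["k1"]*(x*x+y*y)
    return np.array([x*k*F+f["cx"],y*k*F+f["cy"]])
E
python3 - <<'E'
from h import *
for n in ["side","top","wrist"]:
    f=grab(n); cv2.imwrite(f"pics/a_{n}.png",f["color"]); print(n,f["fov_y"],f["cx"],f["cy"],f["k1"],np.round(f["pose"],2).tolist())
    for l in ["caddy","yellow_bottle","yellow_top","yellow_mouth","palette_mid","palette_well","full_palette_mid","green_pot_mid","gold_pot_mid","brush_grip","water_pot_mid"]:
        r=vision.find_in(n,l); print(l,[(round(a["p"],2),np.round(a["location"]).tolist()) for a in r[:3]])
print(status.state())
E
```

```text
pics
side 50.75896602083476 320.03568853884997 239.65418035409047 -0.00727543780264739 [[-0.96, -0.13, 0.23, 191.12], [-0.26, 0.49, -0.83, 984.76], [-0.01, -0.86, -0.5, 745.98], [0.0, 0.0, 0.0, 1.0]]
caddy [(0.7, [610.0, 145.0, 56.0])]
yellow_bottle [(0.9, [630.0, -222.0, 146.0]), (0.3, [643.0, -223.0, 249.0])]
yellow_top [(0.63, [642.0, -220.0, 248.0])]
yellow_mouth [(0.87, [646.0, -218.0, 250.0])]
palette_mid [(0.8, [171.0, 333.0, 11.0])]
palette_well [(0.67, [178.0, 333.0, 18.0]), (0.61, [455.0, 316.0, 17.0])]
full_palette_mid [(0.64, [643.0, -224.0, 247.0]), (0.59, [471.0, -435.0, 12.0]), (0.55, [646.0, -222.0, 250.0])]
green_pot_mid [(0.68, [585.0, 436.0, 39.0])]
gold_pot_mid [(0.81, [693.0, 255.0, 44.0])]
brush_grip [(0.64, [406.0, 456.0, 10.0])]
water_pot_mid [(0.84, [623.0, -431.0, 63.0])]
top 43.32380461745392 316.4746881471491 225.99650399028582 -0.08225710166790229 [[0.03, -0.99, 0.11, 260.78], [-1.0, -0.03, 0.01, -18.34], [-0.01, -0.11, -0.99, 1941.89], [0.0, 0.0, 0.0, 1.0]]
caddy [(0.55, [643.0, -89.0, 13.0])]
yellow_bottle [(0.6, [632.0, -228.0, 163.0])]
yellow_top [(0.
[... 860 characters left out ...]
[]
gold_pot_mid []
brush_grip []
water_pot_mid []
{'time_s': 1.8, 'qpos': array([-7.22502809e+01,  1.83127769e+01,  8.96395926e+01, -8.44361404e-04,
        7.20450231e+01, -1.14611709e+00]), 'qvel': array([-0.00028636,  0.07175922,  0.07993019,  0.01809203, -0.01680917,
       -0.01140139]), 'effort': array([-1.20216191e-03, -4.12345648e+01, -2.32227856e+01,  7.25431857e-02,
        3.77633376e-02, -1.20215159e-05]), 'ee_pos': array([ 186.20921387, -544.01162359,  404.76310414]), 'ee_rot': array([1.79997409e+02, 8.55245935e-04, 1.88960965e+01]), 'force': array([0.24564883, 0.51551403, 0.2074344 ]), 'torque': array([ 0.02573354,  0.01138203, -0.04322976]), 'gripper_width': 90.92975918270923}
```

View pics/a_top.png

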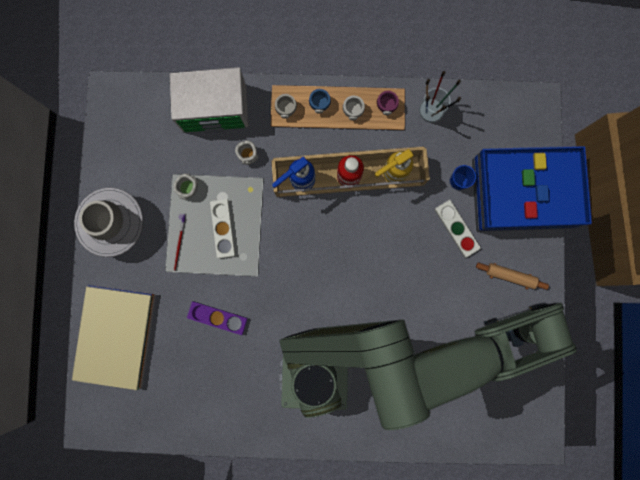

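View pics/a_side.png

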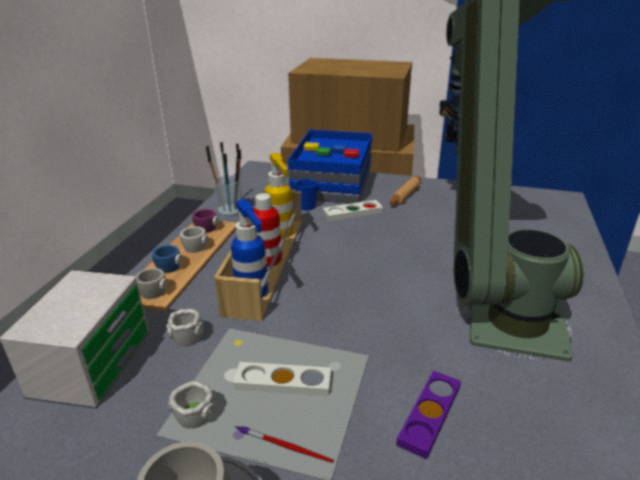

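```bash
python3 - <<'E'
from h import *
f=grab("top"); np.savez("top.npz",**{k:f[k] for k in f})
c=f["color"]
a=cv2.resize(c[135:215,260:440],None,fx=4.4,fy=4.4,interpolation=cv2.INTER_CUBIC)
b=cv2.resize(c[170:280,160:270],None,fx=5,fy=5,interpolation=cv2.INTER_CUBIC)
cv2.imwrite("pics/cad.png",a);cv2.imwrite("pics/pal.png",b)
m=None
for cam in ["top","side"]:
    g=f if cam=="top" else grab("side")
    if cam=="top": pass
    r=vision.silhouettes(cam,"palette_mid")
    for s in r[:3]:
        ys,xs=np.nonzero(s["pixels"]); print(cam,s["p"],xs.mean(),ys.mean(),len(xs))
        if len(xs)<30: continue
        cnt=np.stack([xs,ys],1).astype(np.float32)
        W=np.array([onplane(g,u,v,23.)[:2] for u,v in cnt]).astype(np.float32)
        print(cv2.minAreaRect(W))
F=f
# yellow head pixels in top at z=256
d=f["depth"]; hsv=cv2.cvtColor(c,cv2.COLOR_BGR2HSV)
pts=[]
for v in range(135,200):
    for u in range(260,440):
        w=world(f,u,v)
        if d[v,u]>0 and 235<w[2]<270: pts.append((*w,hsv[v,u,0]))
pts=np.array(pts)
for nm,s in [("yel",pts[pts[:,1]<-100]),("blue",pts[pts[:,1]>0])]:
    print(nm,len(s),np.round(np.median(s,0)),cv2.minAreaRect(s[:,:2].astype(np.float32)))
E
```

```text
top 0.77 217.08986615678776 317.5946462715105 1046
((169.76361083984375, 313.97442626953125), (184.8841552734375, 57.70154571533203), 74.84325408935547)
top 0.72 222.39380530973452 228.55840707964603 1130
((453.3994140625, 307.13226318359375), (185.6580047607422, 67.65447998046875), 10.17871379852295)
top 0.19 395.527397260274 162.41438356164383 292
((676.22998046875, -236.40786743164062), (31.6232967376709, 140.0560760498047), 35.53497314453125)
side 0.78 282.2252448313384 378.5988393180994 2757
((455.7578430175781, 319.5445251464844), (188.07940673828125, 77.16899108886719), 9.667755126953125)
yel 310 [ 636. -222.  255.   23.] ((629.4464721679688, -209.6390838623047), (26.600887298583984, 123.52499389648438), 35.164093017578125)
blue 314 [602.  76. 255. 111.] ((593.3802490234375, 85.81536102294922), (27.398910522460938, 121.51634216308594), 41.448875427246094)
```

```bash
python3 -m jog '[[0.09,0,0,0,0,0,0]]'
```

```text
time_s: 2.12
ee_pos: [186.2, -544.0, 404.8]
ee_rot: [180.0, 0.0, 18.9]
force: [1.1, -0.4, -0.2]
gripper_width: 90.0
```

View pics/cad.png

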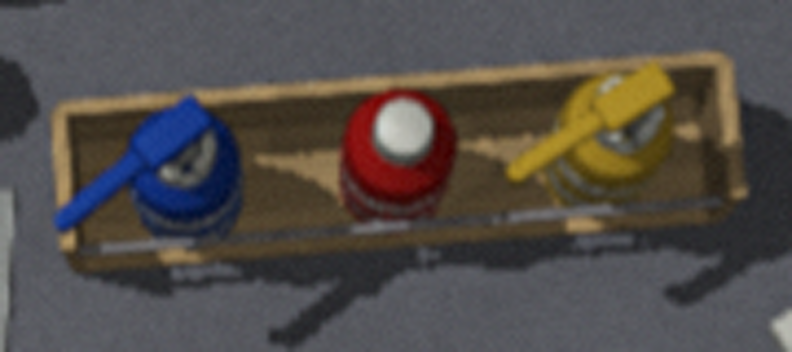

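View pics/pal.png

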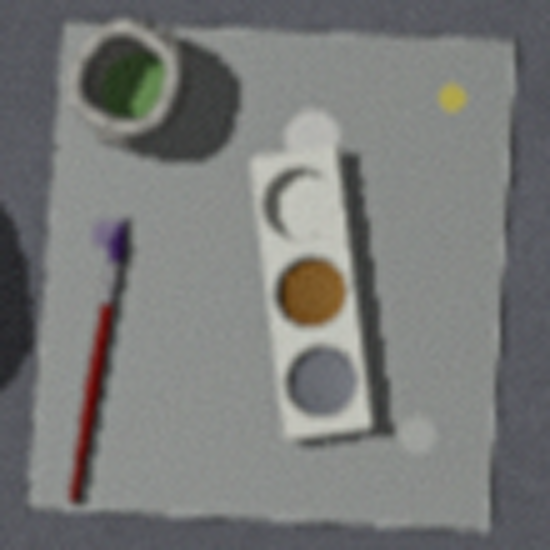

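```bash
cat >> h.py <<'E'
def plan(pos,yaw,n,wid,s=None):
    """rows from current commanded (measured) pose to pos,yaw (tool down)"""
    s=s or status.state(); p=np.array(s["ee_pos"],float); y0=s["ee_rot"][2]
    dy=(yaw-y0+180)%360-180; rows=[]
    step=(np.array(pos,float)-p)/n
    for i in range(n):
        y=np.radians(y0+dy*i/n)
        tx=np.array([np.cos(y),np.sin(y),0]);ty=np.array([np.sin(y),-np.cos(y),0])
        rows.append([wid,round(step@tx/1000,4),round(step@ty/1000,4),round(-step[2]/1000,4),0,0,round(-np.radians(dy)/n,4)])
    import json
    print("dist/row",np.linalg.norm(step),"deg/row",dy/n); print(json.dumps(rows).replace(" ",""))
E
python3 - <<'E'
from h import *
f=dict(np.load("top.npz"))
for (u,v) in [(250,158),(337,152),(370,428),(287,440),(303,203),(311,292),(320,381)]:
    z=23 if (u,v)[0] not in(303,311,320) else 20
    print(np.round(onplane(f,u/5+160,v/5+170,z),1))
plan((652,-241.5,520),-55,12,0.06)
E
```

```text
[538.7 352.8  23. ]
[544.1 296.6  23. ]
[367.  267.6  23. ]
[357.8 320.4  23. ]
[510.8 317.6  20. ]
[453.4 309.8  20. ]
[396.3 301.4  20. ]
dist/row 47.26972035973377 deg/row -6.157981523071125
[[0.06,0.0449,-0.0113,-0.0096,0,0,0.1075],[0.06,0.0434,-0.016,-0.0096,0,0,0.1075],[0.06,0.0414,-0.0206,-0.0096,0,0,0.1075],[0.06,0.039,-0.0249,-0.0096,0,0,0.1075],[0.06,0.0361,-0.029,-0.0096,0,0,0.1075],[0.06,0.0328,-0.0327,-0.0096,0,0,0.1075],[0.06,0.0291,-0.036,-0.0096,0,0,0.1075],[0.06,0.0251,-0.0389,-0.0096,0,0,0.1075],[0.06,0.0207,-0.0414,-0.0096,0,0,0.1075],[0.06,0.0162,-0.0434,-0.0096,0,0,0.1075],[0.06,0.0114,-0.0448,-0.0096,0,0,0.1075],[0.06,0.0066,-0.0458,-0.0096,0,0,0.1075]]
```

The white palette (px ~222,228; empty well at its far end, ~220,210) is the one. The purple strip (218,318) and the red/green/white palette (458,228) are look-alikes, and the crop confirms that. Next I'll move over the yellow pump.

```bash
python3 -m jog '[[0.06,0.045,-0.011,-0.01,0,0,0.1075],[0.06,0.043,-0.016,-0.01,0,0,0.1075],[0.06,0.041,-0.021,-0.01,0,0,0.1075],[0.06,0.039,-0.025,-0.01,0,0,0.1075],[0.06,0.036,-0.029,-0.01,0,0,0.1075],[0.06,0.033,-0.033,-0.01,0,0,0.1075],[0.06,0.029,-0.036,-0.01,0,0,0.1075],[0.06,0.025,-0.039,-0.01,0,0,0.1075],[0.06,0.021,-0.041,-0.01,0,0,0.1075],[0.06,0.016,-0.043,-0.009,0,0,0.1075],[0.06,0.011,-0.045,-0.009,0,0,0.1075],[0.06,0.007,-0.046,-0.009,0,0,0.1075]]'; python3 - <<'E'
from h import *
f=grab("wrist"); np.savez("w1.npz",**f); cv2.imwrite("pics/w1.png",f["color"])
s=status.state(); print(np.round(s["ee_pos"],1),np.round(s["ee_rot"],1),np.round(s["qpos"],1),s["gripper_width"],s["force"])
E
```

```text
time_s: 3.62
ee_pos: [652.4, -240.4, 522.1]
ee_rot: [180.0, -0.0, -55.2]
force: [0.3, -0.6, 0.3]
gripper_width: 60.0
[ 656.4 -237.   521.9] [-1.796e+02 -1.000e-01 -5.510e+01] [-20.9  28.2  57.7   0.3  93.9 124.2] 60.08738612309217 [ 2.27744283  2.3773418  -0.22620019]
```

View pics/w1.png

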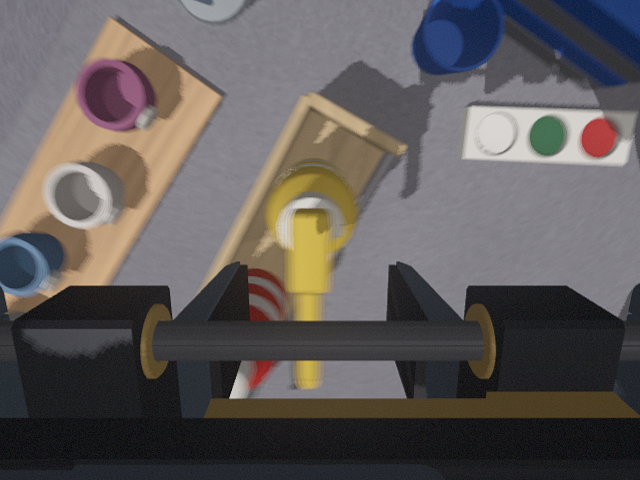

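```bash
python3 -m jog '[[0.06,0,0,0,0,0,0],[0.06,0,0,0,0,0,0],[0.06,0,0,0,0,0,0]]'; python3 - <<'E'
from h import *
f=grab("wrist"); cv2.imwrite("pics/w2.png",f["color"]); np.savez("w2.npz",**f)
s=status.state(); print(np.round(s["ee_pos"],1),np.round(s["ee_rot"],1),s["force"])
hsv=cv2.cvtColor(f["color"],cv2.COLOR_BGR2HSV); P=[]
for v in range(100,440):
    for u in range(230,400):
        h,S,V=hsv[v,u]; d=f["depth"][v,u]
        if 18<h<32 and S>120 and d>0:
            w=world(f,u,v)
            if 240<w[2]<270: P.append((*w,u,v))
P=np.array(P); print(len(P),np.median(P[:,2]))
T=P[abs(P[:,2]-np.median(P[:,2]))<6]
print(cv2.minAreaRect(T[:,:2].astype(np.float32)))
B=T[T[:,4]<285]; print("block",cv2.minAreaRect(B[:,:2].astype(np.float32)), T[:,3:].min(0),T[:,3:].max(0))
R=f["pose"]; 
x0=B[:,3].mean(); print(x0)
# row-wise midline
for v in range(int(T[:,4].min()),int(T[:,4].max())+1,12):
    r=T[T[:,4]==v]; 
    if len(r): print(v,r[:,3].min(),r[:,3].max(),np.round(r[:,:3].mean(0),1))
E
```

```text
time_s: 4.05
ee_pos: [650.3, -242.3, 521.9]
ee_rot: [180.0, -0.0, -55.1]
force: [0.1, -0.5, 0.5]
gripper_width: 60.0
[ 650.4 -242.3  522. ] [180.   -0.  -55.1] [ 0.54064188 -0.45105692  0.15236766]
4611 255.8028261709138
((634.4834594726562, -209.60401916503906), (25.94701385498047, 122.16038513183594), 34.33068084716797)
block ((655.7251586914062, -240.70738220214844), (25.94701385498047, 46.831016540527344), 34.33068084716797) [289. 211.] [331. 388.]
309.7899271040424
211 297.0 323.0 [ 669.2 -259.7  250.1]
223 290.0 330.0 [ 665.2 -254.9  256.2]
235 290.0 330.0 [ 661.  -248.8  256.2]
247 290.0 330.0 [ 656.7 -242.7  256.3]
259 289.0 330.0 [ 652.6 -236.2  256.1]
271 289.0 330.0 [ 648.2 -229.8  256.3]
283 289.0 329.0 [ 644.  -223.2  256.2]
295 298.0 321.0 [ 638.8 -215.8  253.6]
307 299.0 320.0 [ 634.3 -209.2  254.2]
319 299.0 320.0 [ 629.4 -202.5  254.1]
367 299.0 320.0 [ 609.7 -173.9  254. ]
379 301.0 318.0 [ 604.6 -166.5  254. ]
```

```bash
python3 - <<'E'
from h import *
plan((656,-242,431),-55.7,6,0.05)
E
```

```text
dist/row 15.202655616462035 deg/row -0.10222791087634657
[[0.05,0.0005,-0.0008,0.0152,0,0,0.0018],[0.05,0.0005,-0.0008,0.0152,0,0,0.0018],[0.05,0.0005,-0.0008,0.0152,0,0,0.0018],[0.05,0.0005,-0.0008,0.0152,0,0,0.0018],[0.05,0.0005,-0.0008,0.0152,0,0,0.0018],[0.05,0.0005,-0.0008,0.0152,0,0,0.0018]]
```

```bash
python3 -m jog '[[0.06,0.003,-0.0048,0,0,0,0.01],[0.06,0,0,0.02,0,0,0],[0.06,0,0,0.02,0,0,0],[0.06,0,0,0.02,0,0,0],[0.06,0,0,0.02,0,0,0],[0.06,0,0,0.011,0,0,0],[0.06,0,0,0,0,0,0],[0.06,0,0,0,0,0,0]]' 10; python3 - <<'E'
from h import *
s=status.state(); print(np.round(s["ee_pos"],1),np.round(s["ee_rot"],1),s["force"])
E
python3 -m jog '[[0.035,0,0,0,0,0,0],[0.02,0,0,0,0,0,0],[0.02,0,0,0,0,0,0],[0.02,0,0,0,0,0,0],[0.02,0,0,0,0,0,0]]' 10;  python3 - <<'E'
from h import *
f=grab("wrist"); cv2.imwrite("pics/w3.png",f["color"])
s=status.state(); print(np.round(s["ee_pos"],1),np.round(s["ee_rot"],1),s["force"],s["torque"],s["gripper_width"])
E
```

```text
time_s: 5.1
ee_pos: [657.1, -241.2, 431.8]
ee_rot: [-179.9, -0.1, -55.6]
force: [-0.8, -0.4, 0.9]
gripper_width: 60.0
[ 657.1 -241.2  431.8] [-1.799e+02 -1.000e-01 -5.560e+01] [-0.84826954 -0.44775332  0.91997236]
time_s: 5.72
ee_pos: [656.4, -241.6, 430.9]
ee_rot: [179.9, 0.0, -55.6]
force: [-3.7, -2.2, 2.1]
gripper_width: 25.7
[ 656.4 -241.6  430.9] [179.9   0.  -55.6] [-4.11091762 -2.38904495  2.72806981] [-0.30839895  0.74058627  0.10530046] 25.77882341738133
```

View pics/w3.png

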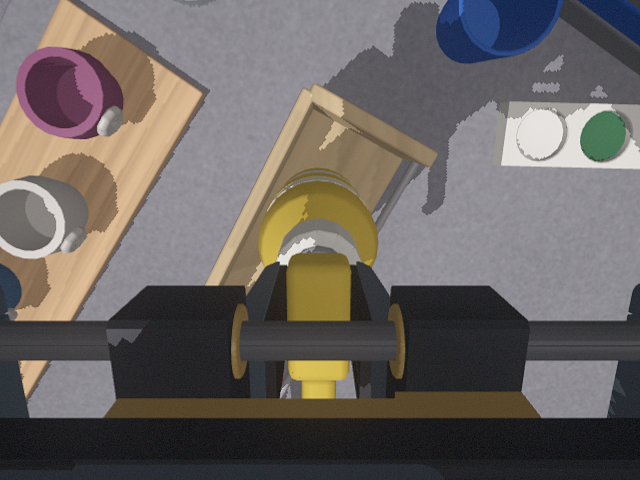

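```bash
python3 -m jog '[[0.02,0,0,0,0,0,0],[0.02,0,0,0,0,0,-0.1],[0.02,0,0,0,0,0,-0.12],[0.02,0,0,0,0,0,-0.12],[0.02,0,0,0,0,0,-0.12],[0.02,0,0,0,0,0,-0.12],[0.02,0,0,0,0,0,-0.12],[0.02,0,0,0,0,0,-0.08],[0.02,0,0,0,0,0,0],[0.02,0,0,0,0,0,0]]' 25; python3 - <<'E'
from h import *
s=status.state(); print(np.round(s["ee_pos"],1),np.round(s["ee_rot"],1),s["force"],s["torque"],s["gripper_width"])
E
python3 -m jog '[[0.02,0,0,0.002,0,0,0],[0.02,0,0,0.002,0,0,0],[0.02,0,0,0,0,0,0],[0.02,0,0,0,0,0,0]]'
```

```text
time_s: 7.02
ee_pos: [656.8, -241.1, 430.9]
ee_rot: [180.0, 0.0, -11.0]
force: [-5.0, -0.6, 2.4]
gripper_width: 25.9
[ 656.8 -241.1  430.9] [180.   0. -11.] [-5.02657379 -0.62127078  2.37269284] [-0.25388202  0.81683651  0.04494887] 25.93189328053465
time_s: 7.52
ee_pos: [656.5, -241.0, 429.1]
ee_rot: [180.0, -0.1, -10.9]
force: [-6.3, -0.8, 9.9]
gripper_width: 25.3
```

```bash
python3 -m jog '[[0.02,0,0,0.002,0,0,0],[0.02,0,0,0.002,0,0,0],[0.02,0,0,0,0,0,0],[0.02,0,0,0,0,0,0]]'
```

```text
time_s: 8.02
ee_pos: [656.1, -240.8, 428.2]
ee_rot: [179.9, -0.3, -10.9]
force: [-8.0, 0.3, 19.9]
gripper_width: 26.2
```

```bash
python3 -m jog '[[0.02,0,0,-0.007,0,0,0],[0.02,0,0,0,0,0,-0.1],[0.02,0,0,0.003,0,0,0],[0.02,0,0,0.003,0,0,0],[0.02,0,0,0,0,0,0],[0.02,0,0,0,0,0,0]]'
```

```text
time_s: 8.78
ee_pos: [656.6, -241.2, 425.0]
ee_rot: [179.9, -0.0, -5.2]
force: [-5.7, -0.6, 5.9]
gripper_width: 26.0
```

```bash
python3 -m jog '[[0.02,0,0,-0.006,0,0,0],[0.02,0,0,0,0,0,-0.05],[0.02,0,0,0,0,0,0],[0.02,0,0,0,0,0,0]]'; python3 -m jog '[[0.02,0,0,0.003,0,0,0],[0.02,0,0,0.003,0,0,0],[0.02,0,0,0,0,0,0],[0.02,0,0,0,0,0,0]]';python3 -m jog '[[0.02,0,0,-0.003,0,0,0],[0.02,0,0,-0.004,0,0,0],[0.02,0,0,0,0,0,0],[0.02,0,0,0,0,0,0]]';
```

```text
time_s: 9.28
ee_pos: [656.8, -240.9, 430.6]
ee_rot: [-180.0, -0.0, -2.3]
force: [-5.6, -1.0, 4.5]
gripper_width: 25.8
time_s: 9.78
ee_pos: [656.7, -241.0, 425.1]
ee_rot: [180.0, -0.1, -2.3]
force: [-5.4, -0.8, 5.9]
gripper_width: 26.1
time_s: 10.28
ee_pos: [656.9, -241.0, 430.6]
ee_rot: [-180.0, 0.0, -2.3]
force: [-4.2, -0.6, 2.4]
gripper_width: 26.1
```

```bash
python3 -m jog '[[0.05,0,0,0,0,0,0],[0.05,0,0,0,0,0,0],[0.05,0,0,0,0,0,0],[0.05,0,0,-0.03,0,0,0],[0.05,0,0,-0.04,0,0,0],[0.05,0,0,-0.02,0,0,0],[0.05,0,0,0,0,0,0]]'; python3 - <<'E'
from h import *
f=grab("wrist"); cv2.imwrite("pics/w4.png",f["color"]); np.savez("w4.npz",**f)
s=status.state(); print(np.round(s["ee_pos"],1),np.round(s["ee_rot"],1),np.round(s["qpos"]),s["force"])
hsv=cv2.cvtColor(f["color"],cv2.COLOR_BGR2HSV); P=[]
for v in range(100,440):
    for u in range(230,400):
        h,S,V=hsv[v,u]; d=f["depth"][v,u]
        if 18<h<32 and S>120 and d>0:
            w=world(f,u,v)
            if 240<w[2]<270: P.append((*w,u,v))
P=np.array(P); print(len(P),np.median(P[:,2]))
T=P[abs(P[:,2]-np.median(P[:,2]))<6]
print(cv2.minAreaRect(T[:,:2].astype(np.float32)))
plan((433,307,420),8,12,0.085)
E
```

```text
time_s: 11.15
ee_pos: [657.0, -241.0, 522.7]
ee_rot: [179.9, -0.3, -2.3]
force: [-0.6, -0.3, -0.3]
gripper_width: 50.2
[ 657.  -241.1  520.9] [ 1.8e+02 -1.0e-01 -2.3e+00] [-21.  28.  57.   0.  94.  71.] [ 0.2762096  -0.25141542  0.3088901 ]
4473 255.76703113094916
((617.60986328125, -240.0836181640625), (25.4466609954834, 122.20970153808594), 88.28826904296875)
dist/row 50.04842065704188 deg/row 0.8582343834258689
[[0.085,-0.0205,-0.0449,0.0084,0,0,-0.015],[0.085,-0.0198,-0.0452,0.0084,0,0,-0.015],[0.085,-0.0191,-0.0455,0.0084,0,0,-0.015],[0.085,-0.0184,-0.0458,0.0084,0,0,-0.015],[0.085,-0.0178,-0.046,0.0084,0,0,-0.015],[0.085,-0.0171,-0.0463,0.0084,0,0,-0.015],[0.085,-0.0164,-0.0465,0.0084,0,0,-0.015],[0.085,-0.0157,-0.0468,0.0084,0,0,-0.015],[0.085,-0.015,-0.047,0.0084,0,0,-0.015],[0.085,-0.0143,-0.0472,0.0084,0,0,-0.015],[0.085,-0.0136,-0.0474,0.0084,0,0,-0.015],[0.085,-0.0128,-0.0476,0.0084,0,0,-0.015]]
```

View pics/w4.png

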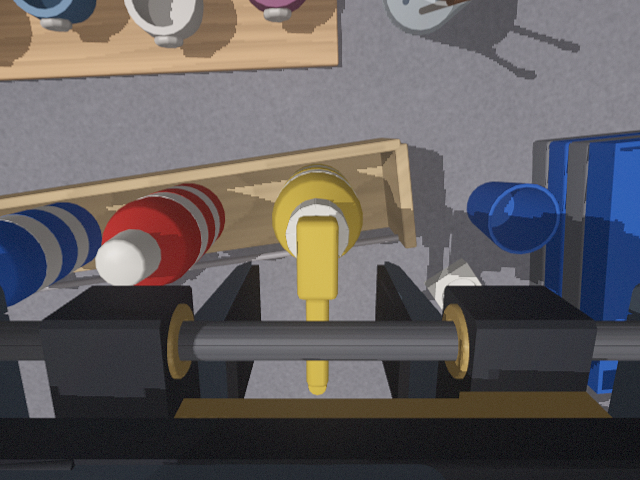

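```bash
python3 -m jog '[[0.085,-0.0205,-0.045,0,0,0,-0.015],[0.085,-0.02,-0.045,0,0,0,-0.015],[0.085,-0.019,-0.0455,0,0,0,-0.015],[0.085,-0.0185,-0.046,0,0,0,-0.015],[0.085,-0.018,-0.046,0,0,0,-0.015],[0.085,-0.017,-0.046,0,0,0,-0.015],[0.085,-0.0165,-0.0465,0,0,0,-0.015],[0.085,-0.0155,-0.047,0,0,0,-0.015],[0.085,-0.015,-0.047,0.025,0,0,-0.015],[0.085,-0.014,-0.047,0.025,0,0,-0.015],[0.085,-0.0135,-0.0475,0.025,0,0,-0.015],[0.085,-0.013,-0.0475,0.025,0,0,-0.015]]'; python3 -m jog '[[0.085,0,0,0,0,0,0],[0.085,0,0,0,0,0,0],[0.085,0,0,0,0,0,0]]'; python3 - <<'E'
from h import *
f=grab("wrist"); cv2.imwrite("pics/w5.png",f["color"]); np.savez("w5.npz",**f)
s=status.state(); print(np.round(s["ee_pos"],1),np.round(s["ee_rot"],1),np.round(s["qpos"]),s["force"])
E
```

```text
time_s: 12.7
ee_pos: [431.6, 307.8, 418.3]
ee_rot: [179.9, 0.1, 8.0]
force: [1.2, -0.3, 0.0]
gripper_width: 85.2
time_s: 13.08
ee_pos: [433.3, 305.7, 421.1]
ee_rot: [180.0, -0.0, 7.9]
force: [-0.5, -0.1, -0.6]
gripper_width: 84.9
[433.4 305.7 421.2] [-1.8e+02 -1.0e-01  7.9e+00] [ 34.  14.  94.  -0.  72. 116.] [-0.4396789  -0.07364067 -0.04034132]
```

View pics/w5.png

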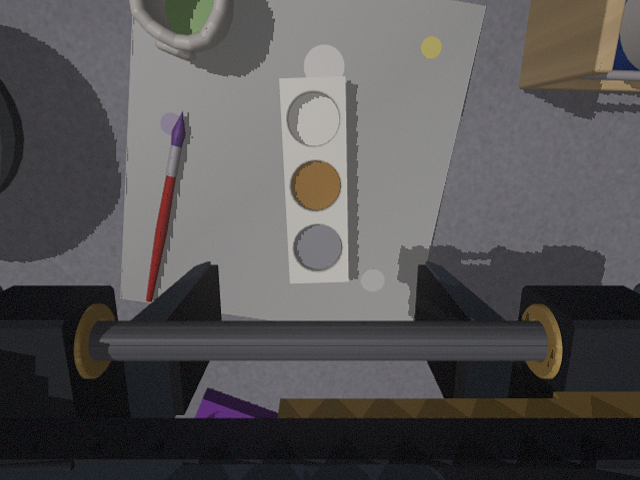

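```bash
python3 - <<'E'
from h import *
f=dict(np.load("w5.npz"))
C=np.array([onplane(f,u,v,23.) for u,v in [(280,79),(346,77),(348,281),(289,283)]]); print(np.round(C,1))
c=C.mean(0); d=(C[0]+C[1]-C[2]-C[3])/2; a=np.degrees(np.arctan2(d[1],d[0])); print(c,np.linalg.norm(d),a, np.linalg.norm(C[0]-C[1]))
for u,v in [(313.5,119),(316,186),(318,247)]: print(np.round(onplane(f,u,v,20),1), world(f,u,v)[2])
g=c[:2]-20*d[:2]/np.linalg.norm(d); print(g)
plan((g[0],g[1],199),a,5,.085)
E
```

```text
[[542.9 352.5  23. ]
 [552.2 297.4  23. ]
 [371.8 267.3  23. ]
 [362.  322.9  23. ]]
[457.20745544 310.01295554  23.        ] 183.09933413799456 9.380917587985309 55.868096236118475
[514.6 320.   20. ] 9.499520661336533
[457.  309.9  20. ] 15.991554480462185
[400.4 300.2  20. ] 15.016974245934762
[437.47492538 306.75300805]
dist/row 44.453094370170426 deg/row 0.29480195992071573
[[0.085,0.0008,-0.0001,0.0444,0,0,-0.0051],[0.085,0.0008,-0.0001,0.0444,0,0,-0.0051],[0.085,0.0008,-0.0001,0.0444,0,0,-0.0051],[0.085,0.0008,-0.0001,0.0444,0,0,-0.0051],[0.085,0.0008,-0.0001,0.0444,0,0,-0.0051]]
```

```bash
python3 -m jog '[[0.085,0.004,-0.0005,0.04,0,0,-0.026],[0.085,0,0,0.05,0,0,0],[0.085,0,0,0.05,0,0,0],[0.085,0,0,0.04,0,0,0],[0.085,0,0,0.025,0,0,0],[0.085,0,0,0.017,0,0,0],[0.085,0,0,0,0,0,0],[0.085,0,0,0,0,0,0]]' 25; python3 -m jog '[[0.06,0,0,0,0,0,0],[0.04,0,0,0,0,0,0],[0.04,0,0,0,0,0,0],[0.04,0,0,0,0,0,0],[0.04,0,0,0,0,0,0]]' 25;
```

```text
time_s: 14.12
ee_pos: [437.4, 307.5, 199.7]
ee_rot: [-180.0, -0.1, 9.4]
force: [0.0, 0.6, 0.2]
gripper_width: 85.0
time_s: 14.75
ee_pos: [436.8, 307.7, 199.1]
ee_rot: [-180.0, -0.0, 9.5]
force: [-1.2, -0.9, 4.5]
gripper_width: 56.6
```

```bash
python3 - <<'E'
from h import *
f=dict(np.load("top.npz"))
t=np.array([186.2,-544,404.8]); print(proj(f,t))
P=[]
for v in range(280,420):
    for u in range(440,620):
        if f["depth"][v,u]>0:
            w=world(f,u,v)
            if w[2]>300: P.append(w)
P=np.array(P); rad=np.array([186.2,-544])/575; tan=np.array([-rad[1],rad[0]])
r=(P[:,:2]-t[:2])@rad; l=(P[:,:2]-t[:2])@tan
for lo in range(-60,140,15):
    m=(r>=lo)&(r<lo+15)
    if m.any(): print(lo,m.sum(),np.round([P[m,2].min()-t[2],P[m,2].max()-t[2],l[m].min(),l[m].max()]))
E
```

```text
[529.08957692 326.45261223]
-60 256 [-100.  214.  -56.   57.]
-45 761 [-100.  208.  -57.   58.]
-30 477 [-98. 204. -58.  59.]
-15 387 [-104.  199.  -58.   58.]
0 341 [-104.  193.  -58.   58.]
15 273 [-102.  191.  -57.   58.]
30 73 [-100.  175.  -56.   57.]
45 13 [-99. -81.  31.  36.]
60 15 [-99. -66.  32.  38.]
75 11 [-88. -63.  33.  37.]
```

```bash
python3 -m jog '[[0.07,0,0,0,0,0,0],[0.07,0,0,0,0,0,0],[0.07,-0.012,0,0,0,0,0],[0.07,-0.013,0,0,0,0,0],[0.07,0,0,0,0,0,0],[0.07,0,0,0,0,0,0],[0.04,0,0,0,0,0,0],[0.04,0,0,0,0,0,0],[0.04,0,0,0,0,0,0]]' 35; python3 -m jog '[[0.04,0,0,0,0,0,0],[0.04,0,0,-0.01,0,0,0],[0.04,0,0,-0.02,0,0,0],[0.04,0,0,-0.03,0,0,0],[0.04,0,0,-0.02,0,0,0],[0.04,0,0,0,0,0,0],[0.04,0,0,0,0,0,0]]' 35; python3 - <<'E'
from h import *
f=grab("wrist"); cv2.imwrite("pics/w6.png",f["color"]); np.savez("w6.npz",**f)
s=status.state(); print(np.round(s["ee_pos"],1),np.round(s["ee_rot"],1),np.round(s["qpos"]),s["force"])
E
```

```text
time_s: 15.88
ee_pos: [412.3, 303.6, 198.8]
ee_rot: [-180.0, -0.0, 9.5]
force: [1.3, 0.1, 0.4]
gripper_width: 55.7
time_s: 16.75
ee_pos: [411.6, 303.3, 278.1]
ee_rot: [180.0, 0.1, 9.5]
force: [-0.8, 0.2, -1.7]
gripper_width: 55.7
[411.6 303.3 277.8] [1.799e+02 1.000e-01 9.500e+00] [ 35.  19. 108.  -0.  52. 116.] [-0.28166852 -0.52456187 -1.33172756]
```

View pics/w6.png

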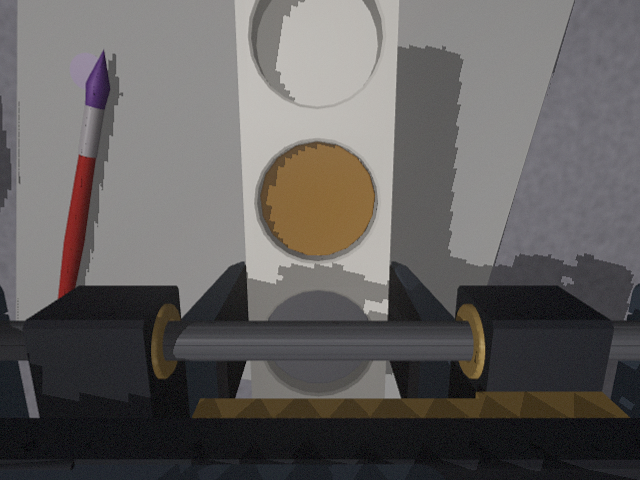

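```bash
python3 - <<'E'
from h import *
f=dict(np.load("w6.npz")); s=status.state(); p=s["ee_pos"]; y=np.radians(s["ee_rot"][2])
for u,v in [(316,40),(317,201),(420,40)]:
    w=onplane(f,u,v,102); d=w-p; print(np.round(w,1),"tool x,y",d[0]*np.cos(y)+d[1]*np.sin(y), d[0]*np.sin(y)-d[1]*np.cos(y))
for u,v in [(250,120),(390,120),(245,240),(385,250)]: print(np.round(world(f,u,v),1))
E
```

```text
[512.2 319.6 102. ] tool x,y 101.94320511190239 0.46095316363128447
[457.5 310.2 102. ] tool x,y 46.3513213463356 0.7592519146172263
[518.1 284.5 102. ] tool x,y 101.93355801219307 36.05194653708824
[482.4 338.9 100.2]
[490.7 289.1 101.6]
[437.9 335.  101.9]
[442.5 280.7 100.6]
```

```bash
python3 - <<'E'
from h import *
s=dict(status.state())
pts=[((350,150,278),8,4),((350,-150,278),6.5,7),((400,-250,278),6.3,3),((459.7,-250,230),6.3,4)]
for p,y,n in pts:
    plan(p,y,n,.04,s); s["ee_pos"]=np.array(p,float); s["ee_rot"]=[180,0,y]
E
```

```text
dist/row 41.2956755327031 deg/row -0.37478854164169917
[[0.04,-0.0215,0.0352,-0.0,0,0,0.0065],[0.04,-0.0213,0.0354,-0.0,0,0,0.0065],[0.04,-0.0211,0.0355,-0.0,0,0,0.0065],[0.04,-0.0208,0.0357,-0.0,0,0,0.0065]]
dist/row 42.857142857142854 deg/row -0.21428571428571427
[[0.04,-0.006,0.0424,-0.0,0,0,0.0037],[0.04,-0.0058,0.0425,-0.0,0,0,0.0037],[0.04,-0.0056,0.0425,-0.0,0,0,0.0037],[0.04,-0.0055,0.0425,-0.0,0,0,0.0037],[0.04,-0.0053,0.0425,-0.0,0,0,0.0037],[0.04,-0.0052,0.0425,-0.0,0,0,0.0037],[0.04,-0.005,0.0426,-0.0,0,0,0.0037]]
dist/row 37.2677996249965 deg/row -0.06666666666666288
[[0.04,0.0128,0.035,-0.0,0,0,0.0012],[0.04,0.0128,0.035,-0.0,0,0,0.0012],[0.04,0.0129,0.035,-0.0,0,0,0.0012]]
dist/row 19.150864862976814 deg/row 0.0
[[0.04,0.0148,0.0016,0.012,0,0,-0.0],[0.04,0.0148,0.0016,0.012,0,0,-0.0],[0.04,0.0148,0.0016,0.012,0,0,-0.0],[0.04,0.0148,0.0016,0.012,0,0,-0.0]]
```

```bash
python3 -m jog '[[0.04,-0.0215,0.035,0,0,0,0.0065],[0.04,-0.0215,0.0355,0,0,0,0.0065],[0.04,-0.021,0.0355,0,0,0,0.0065],[0.04,-0.021,0.0355,0,0,0,0.0065],[0.04,-0.006,0.0425,0,0,0,0.004],[0.04,-0.006,0.0425,0,0,0,0.004],[0.04,-0.0055,0.0425,0,0,0,0.004],[0.04,-0.0055,0.0425,0,0,0,0.004],[0.04,-0.0055,0.0425,0,0,0,0.003],[0.04,-0.005,0.0425,0,0,0,0.003],[0.04,-0.005,0.0425,0,0,0,0.003]]'; python3 -m jog '[[0.04,0.013,0.035,0,0,0,0.001],[0.04,0.013,0.035,0,0,0,0.001],[0.04,0.013,0.035,0,0,0,0.001],[0.04,0,0,0.02,0,0,0],[0.04,0,0,0.02,0,0,0],[0.04,0,0,0.015,0,0,0],[0.04,0,0,0,0,0,0],[0.04,0,0,0,0,0,0]]'; python3 - <<'E'
from h import *
f=grab("wrist"); cv2.imwrite("pics/w7.png",f["color"]); np.savez("w7.npz",**f)
f=grab("top"); cv2.imwrite("pics/t7.png",cv2.resize(f["color"][120:330,240:520],None,fx=2.8,fy=2.8))
s=status.state(); print(np.round(s["ee_pos"],1),np.round(s["ee_rot"],1),np.round(s["qpos"]),s["force"])
plan((459.7,-250,225),6.3,4,.04)
E
```

```text
time_s: 18.18
ee_pos: [349.5, -150.8, 278.0]
ee_rot: [-179.9, 0.1, 6.6]
force: [0.6, -0.6, -1.1]
gripper_width: 56.3
time_s: 19.18
ee_pos: [400.7, -249.4, 223.8]
ee_rot: [-180.0, 0.0, 6.4]
force: [-0.1, -0.6, -1.2]
gripper_width: 56.1
[ 400.8 -249.4  224.2] [180.   -0.    6.4] [-33.  21. 117.  -0.  42.  50.] [ 0.20843298 -0.28150518 -1.34332279]
dist/row 14.720147775231123 deg/row -0.027897878878974325
[[0.04,0.0146,0.0018,-0.0002,0,0,0.0005],[0.04,0.0146,0.0018,-0.0002,0,0,0.0005],[0.04,0.0146,0.0018,-0.0002,0,0,0.0005],[0.04,0.0146,0.0018,-0.0002,0,0,0.0005]]
```

View pics/w7.png

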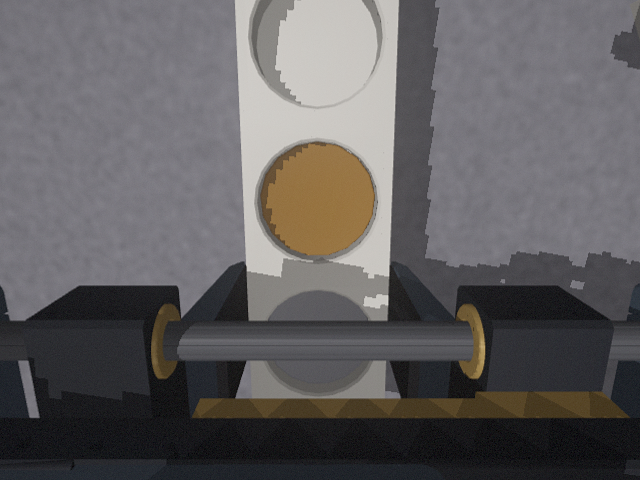

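View pics/t7.png

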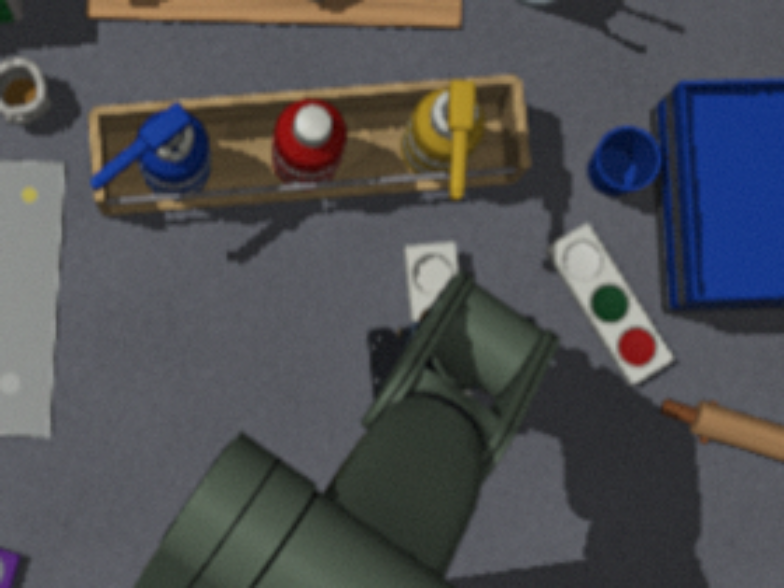

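```bash
python3 -m jog '[[0.04,0.0145,0.002,0,0,0,0],[0.04,0.0145,0.002,0,0,0,0],[0.04,0.0145,0.0015,0.006,0,0,0],[0.04,0.015,0.0015,0.006,0,0,0],[0.04,0,0,0.006,0,0,0],[0.04,0,0,0.005,0,0,0],[0.04,0,0,0,0,0,0],[0.04,0,0,0,0,0,0]]'; python3 - <<'E'
from h import *
f=grab("top"); np.savez("t8.npz",**f); cv2.imwrite("pics/t8.png",cv2.resize(f["color"][120:330,240:520],None,fx=2.8,fy=2.8,interpolation=cv2.INTER_CUBIC))
s=status.state(); print(np.round(s["ee_pos"],1),np.round(s["ee_rot"],1),np.round(s["qpos"]),s["force"])
E
```

```text
time_s: 20.27
ee_pos: [459.2, -249.8, 200.8]
ee_rot: [180.0, 0.0, 6.4]
force: [0.2, -0.5, -1.7]
gripper_width: 56.1
[ 459.3 -249.9  201. ] [180.   -0.    6.4] [-30.  26. 112.  -0.  42.  54.] [ 0.09565208 -0.30430466 -0.45443186]
```

View pics/t8.png

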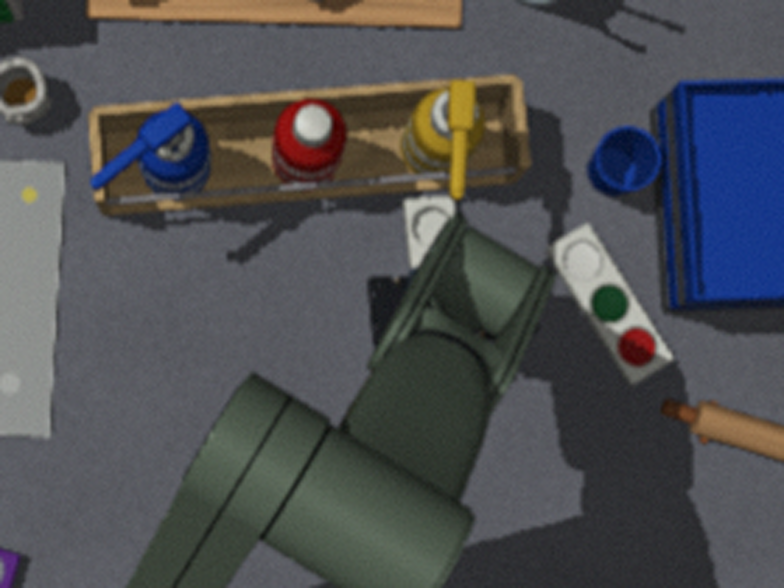

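```bash
python3 - <<'E'
from h import *
f=dict(np.load("t8.npz"))
print("well",onplane(f,240+435/2.8,120+227/2.8,25)); print("tip",onplane(f,240+457.5/2.8,120+196/2.8,250))
c=f["color"]; P=[]
for v in range(140,200):
    for u in range(385,425):
        if f["depth"][v,u]>0:
            w=world(f,u,v)
            if 240<w[2]<265: P.append(w)
P=np.array(P); print(cv2.minAreaRect(P[:,:2].astype(np.float32)),P[:,0].min())
cv2.imwrite("pics/t8b.png",cv2.resize(c[170:225,370:430],None,fx=10,fy=10,interpolation=cv2.INTER_CUBIC))
E
```

```text
well [ 556.11780071 -243.08757914   25.        ]
tip [ 553.83083068 -239.10796993  250.        ]
((611.885498046875, -240.73654174804688), (26.338314056396484, 121.5528564453125), 89.2207260131836) 551.1755600274597
```

View pics/t8b.png

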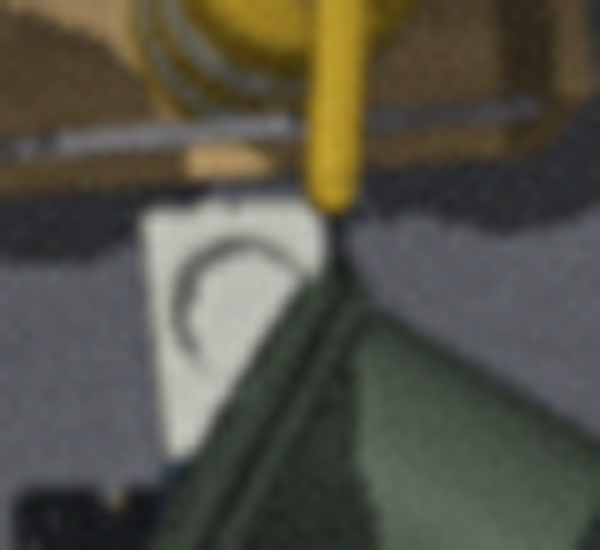

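```bash
python3 -m jog '[[0.04,0,0,0.002,0,0,0],[0.04,0,0,0.002,0,0,0],[0.04,0,0,0.001,0,0,0],[0.04,0,0,0.0005,0,0,0],[0.04,0,0,0,0,0,0]]'; python3 -m jog '[[0.07,0,0,0,0,0,0],[0.07,0,0,0,0,0,0],[0.07,0,0,0,0,0,0]]'
```

```text
time_s: 20.95
ee_pos: [459.5, -249.8, 195.7]
ee_rot: [180.0, -0.0, 6.4]
force: [-2.1, 0.9, 5.1]
gripper_width: 56.2
time_s: 21.32
ee_pos: [459.6, -249.8, 195.0]
ee_rot: [-180.0, 0.0, 6.4]
force: [-1.0, -0.4, -0.4]
gripper_width: 70.0
```

```bash
python3 -m jog '[[0.07,0,0,-0.025,0,0,0],[0.07,0,0,-0.05,0,0,0],[0.07,-0.03,0,-0.05,0,0,0],[0.02,-0.04,0.03,-0.05,0,0,0],[0.0,-0.04,0.03,-0.05,0,0,0],[0.0,-0.03,0.03,-0.05,0,0,0],[0,0,0.03,-0.05,0,0,0],[0,0,0,0,0,0,0],[0,0,0,0,0,0,0]]'; python3 - <<'E'
from h import *
f=grab("top"); np.savez("t9.npz",**f); cv2.imwrite("pics/t9.png",cv2.resize(f["color"][120:330,240:520],None,fx=2.8,fy=2.8,interpolation=cv2.INTER_CUBIC))
g=grab("wrist"); np.savez("w9.npz",**g); cv2.imwrite("pics/w9.png",g["color"])
s=status.state(); print(np.round(s["ee_pos"],1),np.round(s["ee_rot"],1),np.round(s["qpos"]),s["force"],s["gripper_width"])
E
```

```text
time_s: 22.45
ee_pos: [343.4, -374.8, 505.2]
ee_rot: [-179.9, 0.1, 6.4]
force: [-0.1, 0.1, -0.2]
gripper_width: 12.9
[ 343.5 -374.4  504.5] [-1.798e+02  1.000e-01  6.500e+00] [-49.   9.  87.   0.  83.  35.] [ 0.05924777 -1.01604248 -0.06878333] 4.766812418016249
```

View pics/t9.png

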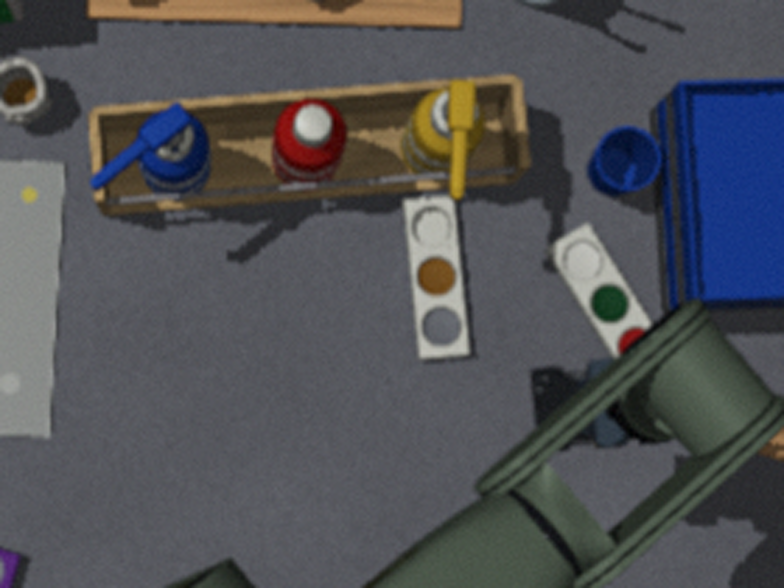

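View pics/w9.png

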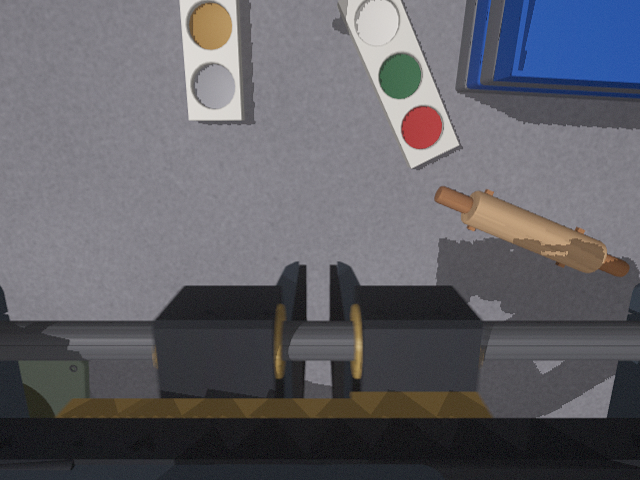

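```bash
python3 - <<'E'
from h import *
f=dict(np.load("t9.npz"))
C=np.array([onplane(f,240+u/2.8,120+v/2.8,20.) for u,v in [(404,200),(455,195),(469,355),(419,359)]]); print(np.round(C,1))
c=C.mean(0); d=(C[0]+C[1]-C[2]-C[3])/2;L=np.linalg.norm(d); print(c,L,np.degrees(np.arctan2(d[1],d[0])),"well",c+58*d/L)
for u,v in [(433,226),(436,276),(441,326)]: print(onplane(f,240+u/2.8,120+v/2.8,17))
# palette top mask by depth/brightness
P=[];H=[]
for v in range(140,260):
    for u in range(375,425):
        if f["depth"][v,u]>0:
            w=world(f,u,v)
            if 240<w[2]<265: H.append(w)
            if f["color"][v,u].min()>130 and v>185: P.append(onplane(f,u,v,20))
for A in (P,H): print(cv2.minAreaRect(np.array(A)[:,:2].astype(np.float32)))
plan((656.6,-241.3,530),-1.7,8,0)
E
```

```text
[[ 587.3 -207.6   20. ]
 [ 594.8 -266.2   20. ]
 [ 410.7 -284.6   20. ]
 [ 404.6 -227.6   20. ]]
[ 499.31912392 -246.49105311   20.        ] 184.39887387693125 5.971755968128011 well [ 557.00437544 -240.45683753   20.        ]
[ 558.44856589 -241.70749862   17.        ]
[ 500.62768951 -245.95497737   17.        ]
[ 443.24946726 -252.49925118   17.        ]
((501.58966064453125, -244.40310668945312), (184.20664978027344, 56.476131439208984), 6.543006896972656)
((612.3762817382812, -241.01953125), (26.34814453125, 122.60050201416016), 89.89242553710938)
dist/row 42.643433863855 deg/row -1.0188661245818516
[[0,0.0408,-0.0121,-0.0032,0,0,0.0178],[0,0.0405,-0.0129,-0.0032,0,0,0.0178],[0,0.0403,-0.0136,-0.0032,0,0,0.0178],[0,0.0401,-0.0143,-0.0032,0,0,0.0178],[0,0.0398,-0.015,-0.0032,0,0,0.0178],[0,0.0395,-0.0157,-0.0032,0,0,0.0178],[0,0.0392,-0.0164,-0.0032,0,0,0.0178],[0,0.0389,-0.0171,-0.0032,0,0,0.0178]]
```

```bash
python3 -m jog '[[0,0.041,-0.012,-0.005,0,0,0.018],[0,0.0405,-0.013,-0.005,0,0,0.018],[0,0.0405,-0.0135,-0.005,0,0,0.018],[0,0.04,-0.0145,-0.005,0,0,0.018],[0,0.04,-0.015,-0.005,0,0,0.018],[0,0.0395,-0.0155,0,0,0,0.018],[0,0.039,-0.0165,0,0,0,0.018],[0,0.039,-0.017,0,0,0,0.018],[0,0,0,0,0,0,0],[0,0,0,0,0,0,0],[0,0,0,0,0,0,0]]'; python3 - <<'E'
from h import *
g=grab("wrist"); np.savez("w10.npz",**g); cv2.imwrite("pics/w10.png",g["color"])
s=status.state(); print(np.round(s["ee_pos"],1),np.round(s["ee_rot"],1),np.round(s["qpos"]),s["force"],s["gripper_width"])
plan((656.6,-241.3,450),-1.7,3,0)
E
```

```text
time_s: 23.92
ee_pos: [656.2, -242.9, 531.6]
ee_rot: [180.0, 0.0, -1.9]
force: [0.7, -0.2, 1.1]
gripper_width: 0.4
[ 656.1 -243.   531.8] [180.   -0.   -1.9] [-21.  28.  56.  -0.  96.  71.] [-0.53693323 -0.7625707  -0.07083988] 0.5968698428418331
dist/row 27.281679167060037 deg/row 0.06689436959918756
[[0,0.0001,-0.0006,0.0273,0,0,-0.0012],[0,0.0001,-0.0006,0.0273,0,0,-0.0012],[0,0.0001,-0.0006,0.0273,0,0,-0.0012]]
```

View pics/w10.png

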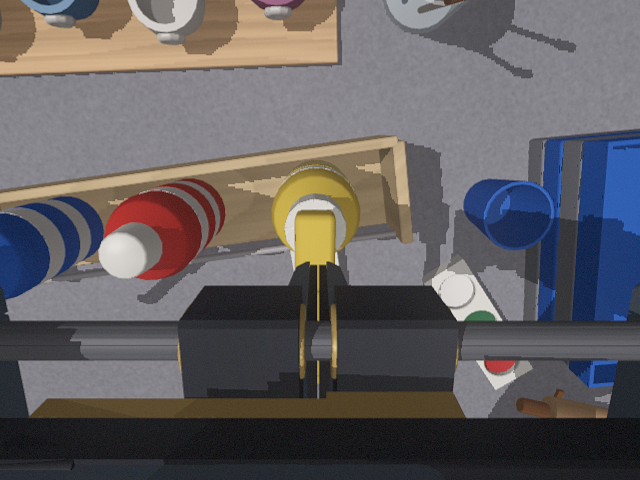

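```bash
python3 -m jog '[[0,0,-0.0015,0.025,0,0,0],[0,0,0,0.03,0,0,0],[0,0,0,0.02,0,0,0],[0,0,0,0.005,0,0,0],[0,0,0,0,0,0,0],[0,0,0,0,0,0,0]]'; python3 -m jog '[[0,0,0,0.005,0,0,0],[0,0,0,0.004,0,0,0],[0,0,0,0,0,0,0],[0,0,0,0,0,0,0]]'
```

```text
time_s: 24.72
ee_pos: [657.1, -241.2, 452.8]
ee_rot: [179.9, -0.1, -1.9]
force: [0.8, -0.5, 0.6]
gripper_width: 0.6
time_s: 25.22
ee_pos: [657.1, -241.0, 444.2]
ee_rot: [179.9, -0.2, -1.8]
force: [0.4, -0.0, 6.4]
gripper_width: 0.6
```

Contact came where expected, about 2.8 mm into the stroke at 6.4 N. Now the full press.

```bash
python3 -m jog '[[0,0,0,0.005,0,0,0],[0,0,0,0.005,0,0,0],[0,0,0,0.005,0,0,0],[0,0,0,0.005,0,0,0],[0,0,0,0.004,0,0,0],[0,0,0,0.002,0,0,0],[0,0,0,0,0,0,0],[0,0,0,0,0,0,0]]'; python3 -m jog '[[0,0,0,0.002,0,0,0],[0,0,0,0,0,0,0],[0,0,0,0,0,0,0]]'
```

```text
time_s: 26.22
ee_pos: [656.7, -240.8, 422.0]
ee_rot: [179.8, -0.4, -1.8]
force: [-3.3, 0.9, 18.7]
gripper_width: 0.8
time_s: 26.6
ee_pos: [656.4, -240.8, 421.9]
ee_rot: [179.8, -0.5, -1.8]
force: [-5.2, 2.4, 23.7]
gripper_width: 0.1
```

```bash
python3 -m jog '[[0,0,0,0,0,0,0],[0,0,0,0,0,0,0],[0,0,0,-0.006,0,0,0],[0,0,0,-0.008,0,0,0],[0,0,0,-0.01,0,0,0],[0,0,0,-0.01,0,0,0],[0,0,0,-0.02,0,0,0],[0,0,0,-0.04,0,0,0],[0,0,0,-0.04,0,0,0],[0,-0.02,0.02,-0.02,0,0,0],[0,-0.04,0.02,0,0,0,0],[0,-0.05,0.02,0,0,0,0]]'; python3 -m jog '[[0,-0.05,0.02,0,0,0,0],[0,-0.05,0.02,0,0,0,0],[0,-0.05,0.02,0,0,0,0],[0,0,0,0,0,0,0],[0,0,0,0,0,0,0]]'; python3 - <<'E'
from h import *
f=grab("top"); np.savez("t11.npz",**f); cv2.imwrite("pics/t11.png",cv2.resize(f["color"][120:330,240:520],None,fx=2.8,fy=2.8,interpolation=cv2.INTER_CUBIC))
g=grab("side"); cv2.imwrite("pics/s11.png",cv2.resize(g["color"][120:300,200:440],None,fx=3,fy=3))
P=[];H=[]
for v in range(140,260):
    for u in range(375,425):
        if f["depth"][v,u]>0:
            w=world(f,u,v)
            if 220<w[2]<265 and v<195: H.append(w)
            if f["color"][v,u].min()>130 and v>185: P.append(onplane(f,u,v,20))
for A in (P,H): print(cv2.minAreaRect(np.array(A)[:,:2].astype(np.float32)))
print(np.median(np.array(H)[:,2]))
s=status.state(); print(np.round(s["ee_pos"],1),s["force"],s["time_s"])
E
```

```text
time_s: 28.1
ee_pos: [543.7, -298.8, 566.9]
ee_rot: [-180.0, 0.1, -1.9]
force: [0.5, -0.3, 0.3]
gripper_width: 0.5
time_s: 28.72
ee_pos: [393.0, -352.8, 568.0]
ee_rot: [-180.0, 0.0, -1.9]
force: [-0.5, -0.1, -0.4]
gripper_width: 0.4
((501.1788330078125, -244.46946716308594), (183.3684844970703, 56.48099899291992), 6.561461448669434)
((612.4000854492188, -241.45848083496094), (27.3293399810791, 120.45533752441406), 89.69322967529297)
254.53430880441158
[ 394.1 -352.5  567.7] [-0.28549516 -0.51465246  0.00136654] 28.825
```

View pics/t11.png

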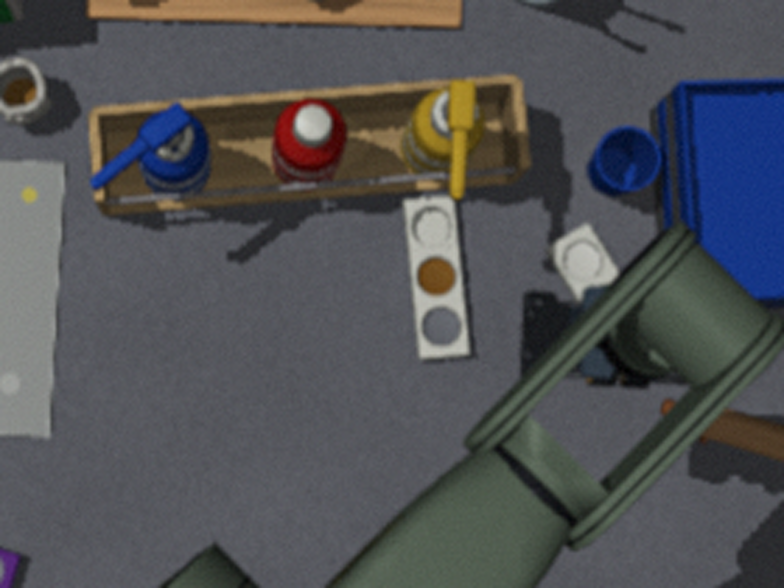

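View pics/s11.png

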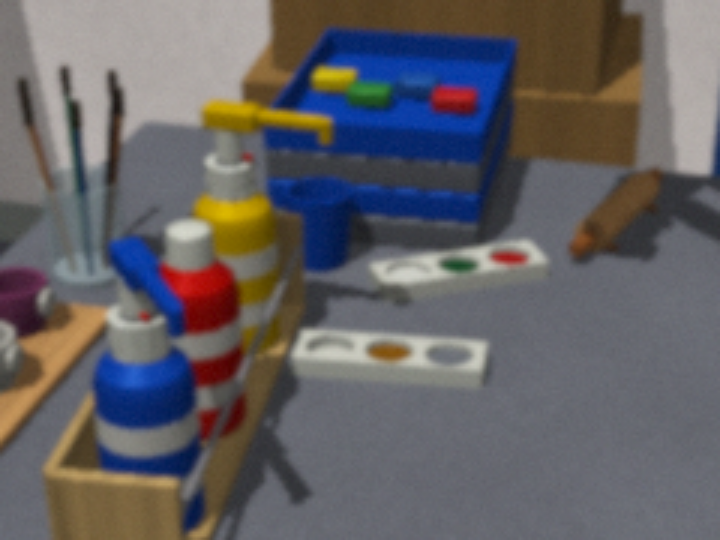

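```bash
python3 -c "
from workcell import ticket,status
print(ticket.job_done(), status.state()['force'])"
```

```text
the job is handed in; nothing more can be done
the job is handed in; nothing more can be done
```

The job was handed in at about 29 s of the 72 s allowed. It gave no verdict, so what follows is from my own checks.

- **Unlocking:** I gripped the yellow head and turned it anticlockwise. The first light push, about 45° round from where it started, met the rim at nearly 20 N. About 6° further it gave 5.5 mm at about 6 N, so I set the head 3° deeper into the free window.
- **Palette:** I moved the white palette off the board and set it flat on the table, with the empty well under the spout.
- **Pressing:** I pushed the head about 25 mm down to a hard stop: the tool stayed at 421.9 mm while the force rose from 19 to 24 N. Then I let it spring back and backed the arm away.

**Last checks:**
- In the top camera, the well and the mouth are 2–3 mm apart, and the palette did not move during the press.
- The head is back up (median height 254.5 mm, spout included), and the force on the tool is about zero.
- The blue pump and the bystanders were not touched, judging by the pictures. I did not measure them again.

**Disagreements:**
- The top and wrist cameras differed by about 5 mm on where the pump stands, so I compared the well and mouth within one camera.
- No yellow paint shows in the well in the pictures, so I can only confirm the full stroke, not the paint itself.

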